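Nest the kidney dishes on the lab stand

TASK

Clear the two kidney dishes out of the bays of the aluminium caddy and nest them, right way up, on the kidney dish that waits between the uprights of the steel stand: first the deep one into that dish, then the shallow one on top, each turned so that its outline matches the dish below and fully home. Keep the dishes level and set them down gently rather than dropping them, do not shift the dish in the stand out of its place, leave the bottle, jar and vial rack where they are, and let go at the end. The caddy is too narrow to take a dish by its sides and the uprights leave no room for fingers at its ends, so put each dish down on the bench in between and take it again another way.

Things in the scene. Friction and masses are not known exactly. Their poses are not given: they have to be found in the camera images.
- deep_dish: Loose white kidney-shaped dish, open top, 151 mm long (y) by 84.5 wide (x), 50 tall, about 200 g. Convex back to +x (its middle x=+42), hollow side to -x (middle x=-30), end tips at x=-6, y=+-75.5. Upright collar in the top 20 mm, wall 4.5 mm: pinch it there. Starts in a caddy bay, long axis along it. Origin: middle of the outline, underside; z up.
- shallow_dish: Loose dish of the same plan, axes, collar and origin as the deep dish, but only 38 mm tall (foot 18, collar 20), about 160 g. Starts in the other bay, hollow side the other way. Nested in the deep dish its underside is 32 mm above that dish's underside.
- base_dish: Loose twin of the deep dish, on the stand's plate between the uprights; it stays as the bottom of the stack. Below its collar each dish has a foot, set in 7.5 mm and tapering, that enters a dish turned the same way with 3 mm play until collar stands on rim. Nested, the deep dish's underside is 20 mm above this one's.
- deep_dish_back (a point): Middle of the deep dish's convex back: top of the collar, half-way through the wall (40 mm from the origin along +x, 50 mm up). Outline of all dishes: a band 72 mm wide about an arc of radius 70 mm centred at x=-63 mm, reaching 36 degrees either way, with round ends. At the end tips the wall runs along x.
- shallow_dish_back (a point): The same point of the shallow dish (40 mm from the origin along +x, 38 mm up).
- stand: Fixed steel stand. Plate 100 mm (x) by 190 (y), 6 thick; at each y end an upright, 80 mm wide, 10 thick (y from 84.5 to 94.5), tops 130 mm above the bench; x sides open. About 9 mm is free between upright and dish end. The base dish's axes roughly match the stand's. Origin: middle of the plate, on the bench.
- caddy: Fixed aluminium caddy, two bays side by side, open on top and at both y ends. Base 214 mm (x) by 150 (y), 4 thick; three walls along y, 6 mm thick, tops 75 mm above the bench, at x=-104, 0, +104. Bays 98 mm wide, middles at x=+-52. Origin: middle of the base, on the bench.
- reagent_bottle: Bystander: upright amber bottle, 58 mm in diameter, 130 mm tall. Origin: middle of its underside.
- sample_jar: Bystander: upright glass jar, 44 mm in diameter, 60 mm tall. Origin: middle of its underside.
- vial_rack: Bystander: white wire rack full of capped vials, 58 mm (x) by 188 mm (y), 77 mm tall over the caps. Origin: middle of its underside.

How it is judged:
By the outcome, as a careful person would: the job done as asked, in the order asked, and still so for the second after the job is handed in, with the robot touching nothing.
It also fails if it takes over 72 s, if anything falls off the work surface, if the arm or the gripper's body presses on something with over 40 N, if the wrist force passes 120 N, or if a joint passes its speed limit or range.

ROBOT

A 6-joint arm with a two-finger parallel gripper is mounted at the origin on the work surface. World frame = base frame: x ahead of the robot, y to its left, z up, the work surface at z = 0. Lengths are in m, angles in rad, forces in N, time in s.
With the tool pointing down it reaches from about 0.3 to 0.875 m from the base axis. Payload 6.4 kg.
Tool frame: the origin (TCP) lies where the fingers leave the gripper's body, on its centre line; the fingertips stand 73 mm ahead of it and the grasp point (between the pads) lies 54 mm ahead of it; z points along the fingers, y is the line along which they close (so a half turn about z gives the same grasp; the last joint's range is limited). The gripper opens to 85 mm and grips with 20 to 120 N. Pads are 22 mm wide; open, the fingers measure 114 mm over their backs; the gripper's body (76 mm by 85 mm) begins 54 mm behind the grasp point. The pads swing forward as they close: fully open they stand 13 mm farther back than shut.
Start: joints at [-1.48, 0.181, 1.607, -0, 1.354, -0.206], TCP at [0.168, -0.55, 0.304] pointing down, gripper open.
Joint ranges: [-2.99, 2.99], [-0.89, 2.07], [0.3, 2.58], [-1.14, 4.28], [0, 2.63], [-3.12, 3.12]. Speed limits (rad/s): [2.57, 2.57, 3.01, 3.14, 3.14, 3.14].

INTERFACE

Orientations are given as a unit quaternion [w, x, y, z].
In Python, from bench import ctrl gives the robot as it stands.
- The arm moves only by the tool carry_out, never from a script. Its argument "steps" is one flat list of numbers, 7 for each row, row after row: the shift along the tool's x, y, z in m, then the turn, a rotation vector about the tool's x, y, z in rad, then the opening, from 0 (shut) to 1 (fully open). In form: [dx, dy, dz, wx, wy, wz, claw, dx, dy, dz, wx, wy, wz, claw, ...]. A call has 1 to 20 rows; each row is the pose to reach, as a shift and turn from the pose commanded when the call began, along the tool's axes at that moment; what a row does not reach only later rows make up. A row lasts 1/10 s, in which the tool goes at most 50 mm and 8.59 degrees, less where a joint would pass 70% of its speed; a pose out of reach is approached as far as the arm can. A call with a gripper value outside its range is refused whole. The fingers move at their own pace and stop on an object; the grip force is fixed at half the most. Time passes only in rows, so rows that repeat a pose let the fingers close. It gives the time, the measured TCP pose, the force, the opening and the grip force at its end, in the units of the state.
- ctrl.get_obs(): the state, without advancing time (a new reading comes with each control period).
- ctrl.camera(name): name is "scene" or "top" or "wrist"; returns the picture (420x560x3 uint8, red, green, blue); there is no depth.
- ctrl.camera_params(name): a dict with "vertical_fov" (degrees; the focal length in pixels is half the picture's height over the tangent of half this angle, whatever the lens; pixels are square), "cx", "cy" (the principal point, pixels), "k1" (the pictures are not rectified: a ray, as slopes to the right and down, at radius r is drawn at 1 + k1 r^2 times it, then the intrinsics apply), "cam_to_world" (4x4, takes a point from camera to world coordinates); the wrist camera has in their place "hand_eye" (4x4, takes a point from camera to tool coordinates, whose origin is the TCP and whose axes are the flange's). Camera axes: x right, y down, z forward; pixel columns grow to the right and rows downward; lengths in m; the calibration is good to about 2 mm. A picture is of the moment at which its call begins: read the wrist's pose just before it. camera_params takes no time and is no camera call.
- ctrl.hand_in(): hands the job in; it is judged then, once.
The state is a dict: "time_s": time; "q": joint angles; "dq": joint speeds; "joint_efforts": joint torques, N m; "eef_pos": TCP position; "eef_rot": TCP orientation; "wrist_force": force on the tool from outside, world axes, zero at the start; "torque": the same for the moment, N m; "opening": opening from 0.0 (shut) to 1.0 (fully open); "grasp_force": force on a finger pad.
Only numpy, scipy, OpenCV 4.12 (cv2) and the standard library are available. Lean on these libraries where they do the work, as an engineer would, in place of code of your own. Each camera call takes 0.05 s, during which the arm holds its last target. There are 200 camera calls.

## Working session

There is one attempt and no reset: what is moved stays moved. The work goes in short steps, Python scripts to look and compute and a tool call to move; the robot and the scene stay as the last step left them, time stands still between calls to the robot, and variables do not carry over. Pictures are saved under pics/ and viewed, at most 10 in all, crops included, and the job is handed in when it is done.

Besides the shell and the picture viewer there is one more tool, called after "Call:" as name(argument=value, ...), one argument or row to a line, values as JSON. carry_out: Moves the arm, as the interface text tells. Its arguments: {"type":"object","properties":{"steps":{"type":"array"}},"required":["steps"]}

```bash
mkdir -p pics; python3 - <<'E'
from bench import ctrl
import cv2,numpy as np
np.set_printoptions(precision=4,suppress=True)
o=ctrl.get_obs();print(o)
for n in("scene","top","wrist"):
    im=ctrl.camera(n);cv2.imwrite(f"pics/{n}0.png",im[:,:,::-1]);print(n,ctrl.camera_params(n))
E
```

```text
{'time_s': 0.0, 'q': array([-1.4803,  0.1815,  1.608 ,  0.    ,  1.3537, -0.2063]), 'dq': array([-0.0023, -0.0013, -0.0008, -0.0016,  0.0008,  0.0014]), 'joint_efforts': array([ -0.0021, -44.488 , -35.1336,  -0.0004,   0.0091,   0.    ]), 'eef_pos': array([ 0.1681, -0.5494,  0.303 ]), 'eef_rot': array([-0.0008,  0.989 ,  0.1478,  0.0001]), 'wrist_force': array([ 0.5409, -0.0196, -1.1423]), 'torque': array([-0.0582, -0.0213, -0.0058]), 'grasp_force': 0.0, 'opening': 1.0001433021737067}
scene {'vertical_fov': 44.76716405206643, 'cx': 284.79028418399156, 'cy': 208.14294640168924, 'k1': -0.12584201712632295, 'cam_to_world': array([[-0.0612,  0.799 , -0.5982,  1.2587],
       [ 0.9981,  0.0561, -0.0272,  0.0333],
       [ 0.0118, -0.5987, -0.8009,  0.9727],
       [ 0.    ,  0.    ,  0.    ,  1.    ]])}
top {'vertical_fov': 45.15764155533271, 'cx': 279.8950582270127, 'cy': 213.32069776167523, 'k1': -0.02197386395416221, 'cam_to_world': array([[-0.004 , -0.9819,  0.1896,  0.4078],
       [-0.9997, -0.0008, -0.0251,  0.0014],
       [ 0.0248, -0.1897, -0.9815,  1.1666],
       [ 0.    ,  0.    ,  0.    ,  1.    ]])}
wrist {'vertical_fov': 69.61103320351069, 'cx': 281.37555816568215, 'cy': 208.3682013208137, 'k1': -0.0054321780869419495, 'hand_eye': array([[-0.0009, -0.9534, -0.3017,  0.0781],
       [ 1.    , -0.0008, -0.0004, -0.0005],
       [ 0.0001, -0.3017,  0.9534, -0.071 ],
       [ 0.    ,  0.    ,  0.    ,  1.    ]])}
```

View pics/top0.png

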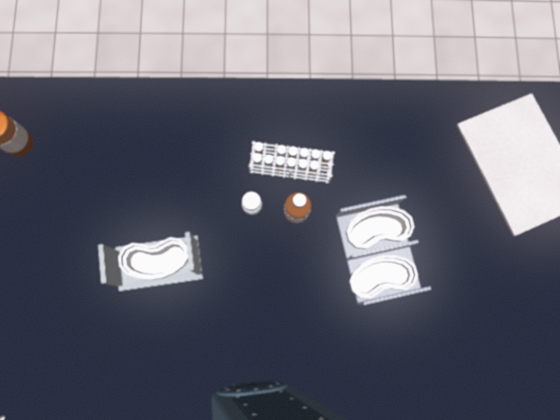

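View pics/scene0.png

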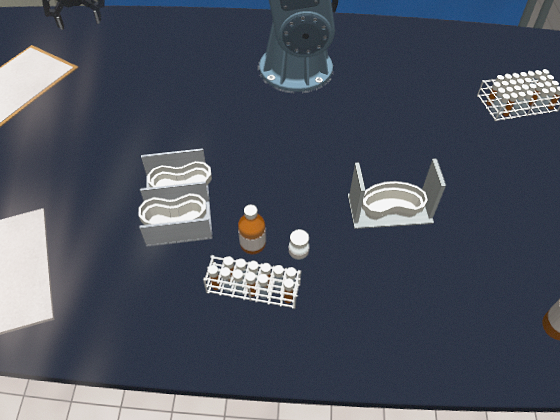

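```bash
cat > h.py <<'E'
import cv2,numpy as np
from bench import ctrl
from scipy.spatial.transform import Rotation as Ro
np.set_printoptions(precision=4,suppress=True)
def rot(q): return Ro.from_quat(np.roll(q,-1)).as_matrix()
def pose(o=None):
    o=o or ctrl.get_obs();T=np.eye(4);T[:3,:3]=rot(o['eef_rot']);T[:3,3]=o['eef_pos'];return T
def cam(n,T=None):
    p=ctrl.camera_params(n);M=p['cam_to_world'] if n!='wrist' else T@p['hand_eye']
    return p,M
def proj(n,P,T=None):
    p,M=cam(n,T);c=(np.asarray(P,float)-M[:3,3])@M[:3,:3];s=c[...,:2]/c[...,2:]
    f=210/np.tan(np.radians(p['vertical_fov']/2));r2=(s**2).sum(-1,keepdims=True)
    return s*(1+p['k1']*r2)*f+[p['cx'],p['cy']]
def rect(im,n,x0,y0,w,h,z,mm,T=None):
    """metric view of plane z: columns -> -y, rows -> -x, centre x0,y0; size w(y) h(x) in m"""
    c=np.arange(int(w/mm)); r=np.arange(int(h/mm)); C,R=np.meshgrid(c,r)
    P=np.stack([x0+h/2-R*mm,y0+w/2-C*mm,np.full(C.shape,z)],-1)
    uv=proj(n,P,T).astype(np.float32)
    return cv2.remap(im,uv[...,0],uv[...,1],cv2.INTER_CUBIC)
def outline(x,y,yaw,z,inset=0,c0=-.063):
    a=np.radians(np.linspace(-36,36,40));b=np.radians(np.linspace(0,180,30));pts=[]
    ro,ri,rr=.106-inset,.034+inset,.036-inset
    pts+=[[c0+ro*np.cos(t),ro*np.sin(t)] for t in a]
    e=np.radians(36);pts+=[[c0+.07*np.cos(e)+rr*np.cos(e+t),.07*np.sin(e)+rr*np.sin(e+t)] for t in b]
    pts+=[[c0+ri*np.cos(t),ri*np.sin(t)] for t in a[::-1]]
    pts+=[[c0+.07*np.cos(e)+rr*np.cos(-e-t),-.07*np.sin(e)+rr*np.sin(-e-t)] for t in b[::-1]]
    p=np.array(pts);c,s=np.cos(yaw),np.sin(yaw)
    return np.c_[x+c*p[:,0]-s*p[:,1],y+s*p[:,0]+c*p[:,1],np.full(len(p),z)]
def move(x,y,z,yaw,o=None):
    """shift (tool axes) + turn to make tool-down pose: TCP x,y,z, tool x at world angle yaw; choose +-pi"""
    T=pose(o);Y=np.array([[np.cos(yaw),np.sin(yaw),0],[np.sin(yaw),-np.cos(yaw),0],[0,0,-1]])
    return np.r_[T[:3,:3].T@(np.array([x,y,z])-T[:3,3]),Ro.from_matrix(T[:3,:3].T@Y).as_rotvec()]
E
python3 - <<'E'
from h import *
im=cv2.imread("pics/top0.png")
a=rect(im,'top',.40,-.24,.26,.30,.05,.0005); b=rect(im,'top',.39,.28,.26,.30,.056,.0005)
cv2.imwrite("pics/r0.png",cv2.resize(np.hstack([a,b]),(780,450)))
E
```

```text
(no output)
```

View pics/r0.png

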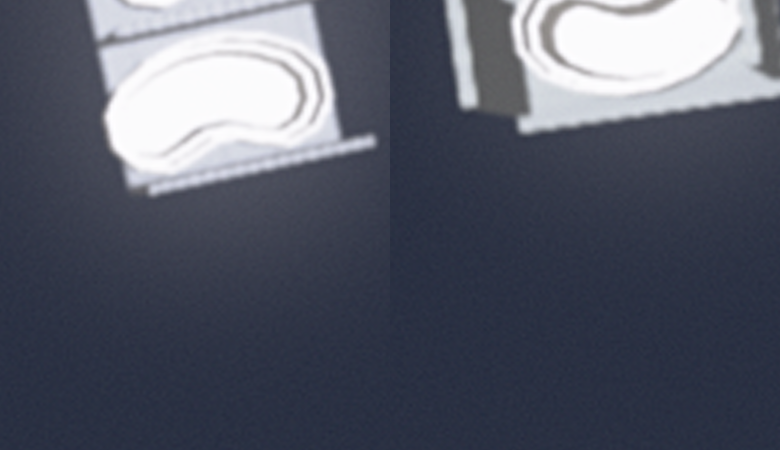

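```bash
python3 - <<'E'
from h import *
print(move(.44,-.28,.27,.18))
E
```

```text
[ 0.3388 -0.1782  0.0335 -0.0013 -0.0002  0.1168]
```

Call:
carry_out(
  steps=[0.339,-0.178,0.033,0,0,0.117,1,0.339,-0.178,0.033,0,0,0.117,1,0.339,-0.178,0.033,0,0,0.117,1,0.339,-0.178,0.033,0,0,0.117,1,0.339,-0.178,0.033,0,0,0.117,1,0.339,-0.178,0.033,0,0,0.117,1,0.339,-0.178,0.033,0,0,0.117,1,0.339,-0.178,0.033,0,0,0.117,1,0.339,-0.178,0.033,0,0,0.117,1,0.339,-0.178,0.033,0,0,0.117,1,0.339,-0.178,0.033,0,0,0.117,1],
)

```text
time_s: 1.25
eef_pos: [0.4398, -0.2812, 0.2708]
eef_rot: [0.0, 0.996, 0.089, -0.0]
wrist_force: [0.4, 0.5, 0.0]
opening: 1.0
grasp_force: 0.0
```

```bash
cat >> h.py <<'E'
def shot(name):
    T=pose();im=ctrl.camera('wrist')[:,:,::-1].copy();cv2.imwrite(f'pics/{name}.png',im);np.save(f'pics/{name}.npy',T);return im,T
E
python3 - <<'E'
from h import *
im,T=shot('w1');print(T[:3,3],ctrl.get_obs()['time_s']);cv2.imwrite('pics/w1b.png',cv2.resize(im,(800,600),interpolation=cv2.INTER_CUBIC))
E
```

```text
[ 0.4398 -0.2812  0.2708] 1.3
```

View pics/w1b.png

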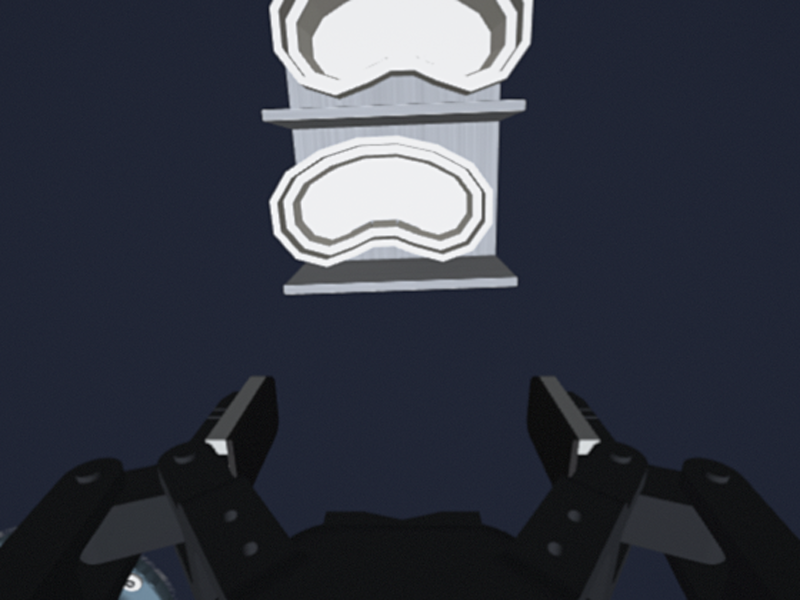

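Call:
carry_out(
  steps=[0.09,0,0,0,0,0,1,0.09,0,0,0,0,0,1,0.09,0,0,0,0,0,1,0.09,0,0,0,0,0,1],
)

```text
time_s: 1.7
eef_pos: [0.5286, -0.2652, 0.2704]
eef_rot: [-0.0, 0.996, 0.09, -0.0]
wrist_force: [-0.4, 0.9, 0.6]
opening: 1.002
grasp_force: 0.0
```

```bash
python3 - <<'E'
from h import *
im,T=shot('w2');print(T[:3,3]);cv2.imwrite('pics/w2b.png',cv2.resize(im[:280],(800,400),interpolation=cv2.INTER_CUBIC))
E
```

```text
[ 0.5286 -0.2652  0.2704]
```

View pics/w2b.png

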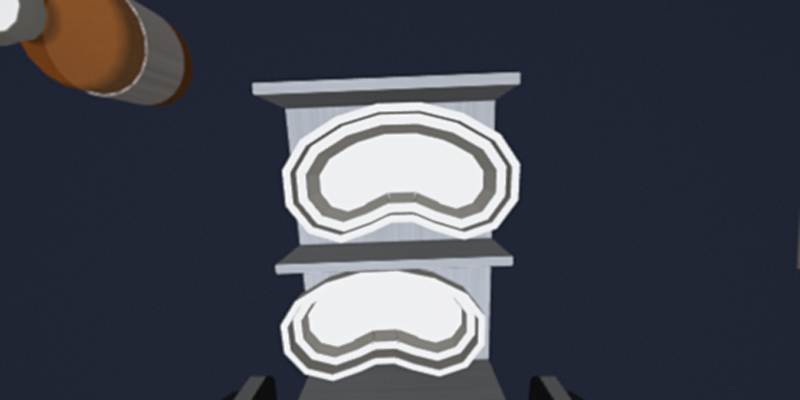

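```bash
cat >> h.py <<'E'
from scipy.optimize import minimize
def fit(im,n,T,zr,p0,uv=None,thr=215,dbg=None,hc=.02):
    S=4
    g=cv2.resize(im,None,fx=S,fy=S,interpolation=cv2.INTER_CUBIC).min(2)
    m=(g>thr).astype(np.uint8)
    cs,_=cv2.findContours(m,cv2.RETR_EXTERNAL,cv2.CHAIN_APPROX_NONE)
    c0=(np.array(uv) if uv is not None else proj(n,[[p0[0],p0[1],zr]],T)[0])*S
    c=max(cs,key=lambda c:cv2.contourArea(c)-1e3*np.hypot(*(c.reshape(-1,2).mean(0)-c0)))
    M=np.zeros_like(m);cv2.drawContours(M,[c],-1,1,-1)
    def draw(p):
        D=np.zeros_like(m)
        for z in (zr,zr-hc/3,zr-2*hc/3,zr-hc):
            q=proj(n,outline(p[0],p[1],p[2],z),T)*S+(S-1)/2
            cv2.fillPoly(D,[np.round(q*16).astype(np.int32)],1,shift=4)
        return D
    f=lambda p:float((draw(p)!=M).sum())/M.sum()
    s=minimize(f,p0,method='Nelder-Mead',options=dict(initial_simplex=np.array(p0)+np.vstack([[0,0,0],np.diag([.01,.01,.1])]),xatol=1e-4,fatol=1e-4))
    if dbg:
        v=im.copy();
        q=proj(n,outline(*s.x,zr),T);cv2.polylines(v,[np.round(q*16).astype(np.int32)],True,(0,0,255),1,shift=4);cv2.imwrite(dbg,v)
    return s.x,s.fun
E
python3 - <<'E'
from h import *
im=cv2.imread('pics/w2.png');T=np.load('pics/w2.npy')
print(fit(im,'wrist',T,.054,[.60,-.26,.18],(281,120),dbg='pics/f1.png'))
im1=cv2.imread('pics/w1.png');T1=np.load('pics/w1.npy')
print(fit(im1,'wrist',T1,.042,[.48,-.26,.18],(268,140)))
t=cv2.imread('pics/top0.png')
print(fit(t,'top',None,.054,[.6,-.27,.18],(380,228)))
print(fit(t,'top',None,.042,[.48,-.26,.18],(384,277)))
print(fit(t,'top',None,.056,[.53,.25,3.3],(153,258)))
E
```

```text
(array([ 0.5967, -0.2521,  0.1852]), np.float64(0.033221135652970586))
(array([ 0.4872, -0.2574,  0.2221]), np.float64(0.03178393110714122))
(array([ 0.5963, -0.2541,  0.1617]), np.float64(0.08334869998156003))
(array([ 0.4873, -0.2601,  0.2379]), np.float64(0.13226305710763098))
(array([0.5218, 0.2531, 3.3518]), np.float64(0.06311352513508162))
```

```bash
sed -i 's/c0=-.063)/c0=-.0636)/' h.py; cat >> h.py <<'E'
def loc(d,lx,ly):
    c,s=np.cos(d[2]),np.sin(d[2]);return d[0]+c*lx-s*ly,d[1]+s*lx+c*ly
END=(-.0064,.07325)   # +y end wall ; back wall: (.040,0)
E
python3 - <<'E'
from h import *
im=cv2.imread('pics/w2.png');T=np.load('pics/w2.npy')
d,_=fit(im,'wrist',T,.054,[.60,-.26,.18],(281,120),dbg='pics/f1.png');print(d,_)
x,y=loc(d,*END);print(x,y,move(x,y,.112,d[2]))
E
```

```text
[ 0.5971 -0.2511  0.2016] 0.031578003943516106
0.5761630062718001 -0.18065534871766742 [ 0.0626 -0.0746  0.1585 -0.0005  0.001  -0.0229]
```

Call:
carry_out(
  steps=[0.062,-0.0745,0.08,0,0,-0.015,0.4,0.062,-0.0745,0.08,0,0,-0.015,0.4,0.062,-0.0745,0.08,0,0,-0.015,0.4,0.062,-0.0745,0.08,0,0,-0.015,0.4,0.062,-0.0745,0.08,0,0,-0.015,0.4,0.062,-0.0745,0.12,0,0,-0.015,0.4,0.062,-0.0745,0.145,0,0,-0.015,0.4,0.062,-0.0745,0.158,0,0,-0.015,0.4,0.062,-0.0745,0.158,0,0,-0.015,0.4],
)

```text
time_s: 2.65
eef_pos: [0.5754, -0.1811, 0.1122]
eef_rot: [-0.0, 0.995, 0.096, -0.001]
wrist_force: [-0.6, -0.1, 0.5]
opening: 0.397
grasp_force: 0.0
```

```bash
python3 - <<'E'
from h import *
im,T=shot('w3');cv2.imwrite('pics/w3b.png',cv2.resize(im[130:],(800,414),interpolation=cv2.INTER_CUBIC))
E
```

```text
(no output)
```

View pics/w3b.png

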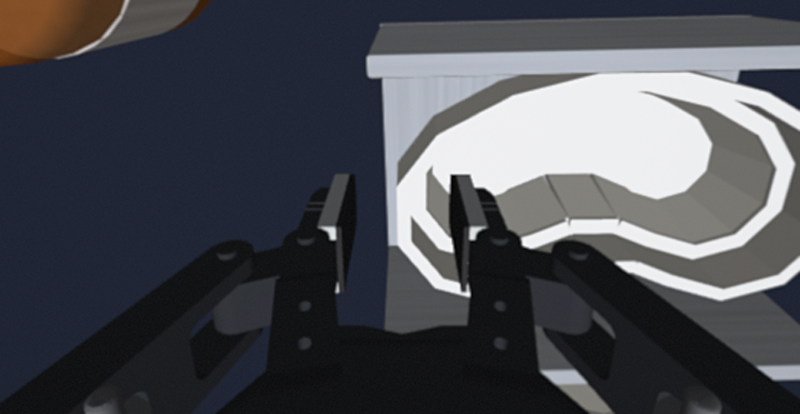

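Call:
carry_out(
  steps=[0,0,0,0,0,0,0,0,0,0,0,0,0,0,0,0,0,0,0,0,0,0,0,0,0,0,0,0,0,0,0,0,0,0,0,0,0,0,0,0,0,0],
)

```text
time_s: 3.3
eef_pos: [0.5776, -0.1805, 0.1149]
eef_rot: [0.001, 0.995, 0.097, 0.001]
wrist_force: [-2.1, 0.0, 7.8]
opening: 0.035
grasp_force: 61.6
```

```bash
python3 - <<'E'
from h import *
o=ctrl.get_obs();print(o['wrist_force'],o['torque'],o['opening'],o['grasp_force'])
t=cv2.imread('pics/top0.png')
# bottle/jar/rack approx
for u,z in (((299,200),.13),((252,196),.06),((290,160),.077)):
    s=minimize(lambda p:((proj('top',[p[0],p[1],z])-u)**2).sum(),[.6,0]);print(s.x)
print(fit(t,'top',None,.056,[.53,.25,3.3],(153,258)))
# place deep at d=(.40,-.02,.2): TCP
d=(.42,-.03,0.2);print(move(*loc(d,*END),.25,.2))
E
```

```text
[-2.1184  0.013   7.7596] [0.0592 0.1833 0.0233] 0.034579761124417505 61.628225818276405
[ 0.6366 -0.0654]
[0.6611 0.0356]
[ 0.7403 -0.0497]
(array([0.5213, 0.2528, 3.3503]), np.float64(0.06359444397295538))
[-0.1319 -0.2512 -0.136   0.0022 -0.0023 -0.0048]
```

Call:
carry_out(
  steps=[0,0,-0.015,0,0,0,0,0,0,-0.045,0,0,0,0,0,0,-0.085,0,0,0,0,0,0,-0.125,0,0,0,0,0,0,-0.155,0,0,0,0,0,0,-0.165,0,0,0,0,0,0,-0.165,0,0,0,0],
)

```text
time_s: 4.0
eef_pos: [0.577, -0.1802, 0.2798]
eef_rot: [0.001, 0.995, 0.097, 0.001]
wrist_force: [-1.0, 0.4, -3.3]
opening: 0.032
grasp_force: 61.7
```

```bash
python3 - <<'E'
from h import *
o=ctrl.get_obs();print(o['eef_pos'],o['wrist_force'],o['torque'],o['opening'],o['grasp_force'])
im,T=shot('w4')
for n in('top','scene'): cv2.imwrite(f'pics/{n}4.png',ctrl.camera(n)[:,:,::-1])
s=cv2.imread('pics/scene4.png')
a=cv2.resize(im[150:],(400,193));b=cv2.resize(s[100:240,120:320],(400,280),interpolation=cv2.INTER_CUBIC)
cv2.imwrite('pics/c4.png',np.vstack([a,b]))
d=(.46,0,1.77);print(move(*loc(d,*END),o['eef_pos'][2],1.77))
E
```

```text
[ 0.577  -0.1802  0.2798] [-0.9662  0.4277 -3.2529] [ 0.2351  0.0339 -0.0071] 0.031651214662250904 61.65824278781656
[-0.1518 -0.1917 -0.0033 -0.0047  0.0004 -1.5752]
```

View pics/c4.png

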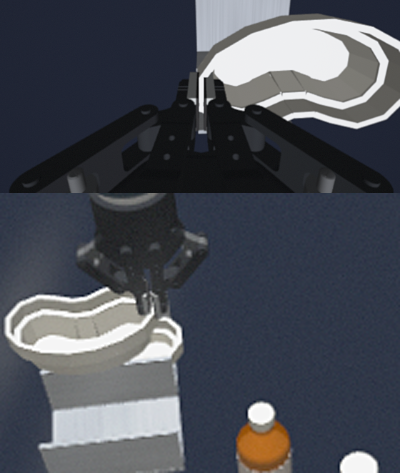

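Call:
carry_out(
  steps=[-0.152,-0.192,0,0,0,-1.575,0,-0.152,-0.192,0,0,0,-1.575,0,-0.152,-0.192,0,0,0,-1.575,0,-0.152,-0.192,0,0,0,-1.575,0,-0.152,-0.192,0,0,0,-1.575,0,-0.152,-0.192,0,0,0,-1.575,0,-0.152,-0.192,0,0,0,-1.575,0,-0.152,-0.192,0,0,0,-1.575,0,-0.152,-0.192,0,0,0,-1.575,0,-0.152,-0.192,0,0,0,-1.575,0,-0.152,-0.192,0,0,0,-1.575,0,-0.152,-0.192,0,0,0,-1.575,0,-0.152,-0.192,0,0,0,-1.575,0,-0.152,-0.192,0,0,0,-1.575,0],
)

```text
time_s: 5.55
eef_pos: [0.3899, -0.021, 0.2772]
eef_rot: [-0.001, 0.634, 0.773, -0.0]
wrist_force: [0.2, -0.0, -2.8]
opening: 0.033
grasp_force: 61.7
```

Call:
carry_out(
  steps=[0,0,0.04,0,0,0,0,0,0,0.08,0,0,0,0,0,0,0.12,0,0,0,0,0,0,0.145,0,0,0,0,0,0,0.155,0,0,0,0,0,0,0.158,0,0,0,0,0,0,0.161,0,0,0,0,0,0,0.163,0,0,0,0,0,0,0.163,0,0,0,0],
)

```text
time_s: 6.45
eef_pos: [0.3909, -0.0213, 0.1157]
eef_rot: [0.001, 0.633, 0.774, 0.0]
wrist_force: [-0.6, -0.1, -1.9]
opening: 0.036
grasp_force: 61.8
```

Call:
carry_out(
  steps=[0,0,0.001,0,0,0,0,0,0,0.002,0,0,0,0,0,0,0.003,0,0,0,0,0,0,0.004,0,0,0,0,0,0,0.005,0,0,0,0,0,0,0.005,0,0,0,0],
)

```text
time_s: 7.05
eef_pos: [0.3905, -0.0214, 0.1109]
eef_rot: [-0.0, 0.633, 0.774, -0.0]
wrist_force: [-6.8, -0.9, 15.5]
opening: 0.034
grasp_force: 63.3
```

Call:
carry_out(
  steps=[0,0,-0.001,0,0,0,0,0,0,-0.001,0,0,0,0.3,0,0,-0.001,0,0,0,0.3,0,0,-0.001,0,0,0,0.35,0,0,-0.02,0,0,0,0.35,0,0,-0.06,0,0,0,0.35,0,0,-0.11,0,0,0,0.35,0,0,-0.13,0,0,0,0.35,0,0,-0.13,0,0,0.79,0.35,0,0,-0.13,0,0,0.79,0.35,0,0,-0.13,0,0,0.79,0.35,0,0,-0.13,0,0,0.79,0.35,0,0,-0.13,0,0,1.57,0.35,0,0,-0.13,0,0,1.57,0.35,0,0,-0.13,0,0,1.57,0.35,0,0,-0.13,0,0,1.57,0.35,0,0,-0.13,0,0,1.57,0.35,0,0,-0.13,0,0,1.57,0.35,0,0,-0.13,0,0,1.57,0.35],
)

```text
time_s: 8.95
eef_pos: [0.3902, -0.021, 0.2397]
eef_rot: [-0.0, 0.995, 0.097, -0.0]
wrist_force: [0.7, -0.2, -1.1]
opening: 0.347
grasp_force: 0.0
```

```bash
python3 - <<'E'
from h import *
im,T=shot('w5');t=ctrl.camera('top')[:,:,::-1].copy();cv2.imwrite('pics/top5.png',t)
d,e=fit(im,'wrist',T,.05,[.46,0,1.77],dbg='pics/f5.png');print(d,e)
print(fit(t,'top',None,.05,[.46,0,1.77]))
cv2.imwrite('pics/f5b.png',cv2.resize(cv2.imread('pics/f5.png'),(800,600)))
x,y=loc(d,.0395,0);print(x,y,move(x,y,.111,d[2]-np.pi/2))
E
```

```text
[0.4601 0.0006 1.827 ] 0.037957094789735385
(array([ 0.5407, -0.006 ,  1.3002]), np.float64(5.517261110051497))
0.4500570741707495 0.0388515276294725 [ 0.0706 -0.0468  0.1287 -0.0002  0.0001 -0.0569]
```

View pics/f5b.png

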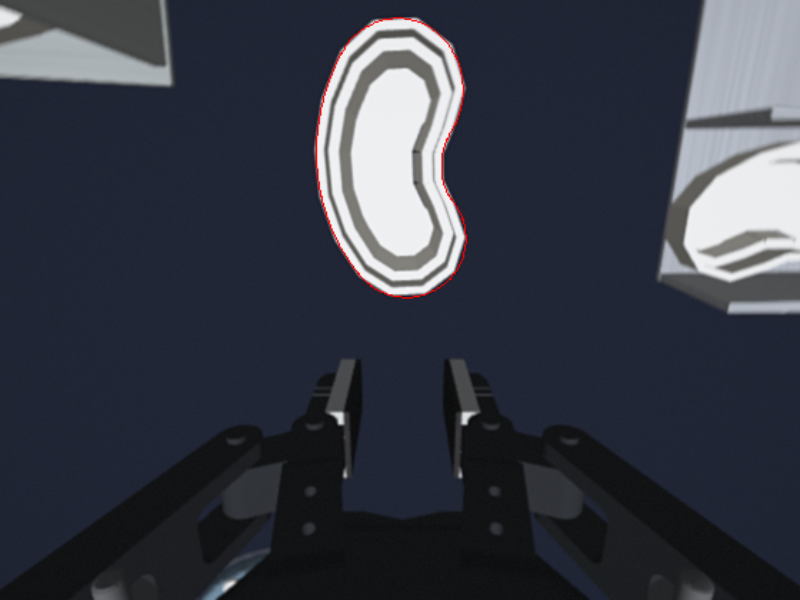

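Call:
carry_out(
  steps=[0.0705,-0.047,0.05,0,0,-0.057,0.35,0.0705,-0.047,0.05,0,0,-0.057,0.35,0.0705,-0.047,0.05,0,0,-0.057,0.35,0.0705,-0.047,0.09,0,0,-0.057,0.35,0.0705,-0.047,0.115,0,0,-0.057,0.35,0.0705,-0.047,0.127,0,0,-0.057,0.35,0.0705,-0.047,0.127,0,0,-0.057,0.35,0.0705,-0.047,0.127,0,0,-0.057,0,0.0705,-0.047,0.127,0,0,-0.057,0,0.0705,-0.047,0.127,0,0,-0.057,0,0.0705,-0.047,0.127,0,0,-0.057,0,0.0705,-0.047,0.127,0,0,-0.057,0],
)

```text
time_s: 10.25
eef_pos: [0.4511, 0.0388, 0.1144]
eef_rot: [0.0, 0.992, 0.128, 0.001]
wrist_force: [-0.8, 0.3, 6.9]
opening: 0.025
grasp_force: 60.5
```

Call:
carry_out(
  steps=[0,0,-0.015,0,0,0,0,0,0,-0.045,0,0,0,0,0,0,-0.085,0,0,0,0,0,0,-0.125,0,0,0,0,0,0,-0.165,0,0,0,0,0,0,-0.185,0,0,0,0,0,0,-0.185,0,0,0,0],
)

```text
time_s: 10.95
eef_pos: [0.4515, 0.0388, 0.3016]
eef_rot: [0.001, 0.992, 0.128, 0.004]
wrist_force: [0.4, -0.0, -2.8]
opening: 0.026
grasp_force: 59.3
```

```bash
python3 - <<'E'
from h import *
o=ctrl.get_obs();print(o['eef_pos'],o['wrist_force'],o['torque'],o['opening'],o['grasp_force'])
print(move(.66,.205,.30,1.78))
E
```

```text
[0.4515 0.0388 0.3016] [ 0.3715 -0.0401 -2.8074] [ 0.1268 -0.008  -0.0113] 0.026198448473476178 59.33006438892335
[ 0.2439 -0.1078  0.0029  0.0078 -0.0032 -1.5229]
```

Call:
carry_out(
  steps=[0.244,-0.108,0,0,0,-1.523,0,0.244,-0.108,0,0,0,-1.523,0,0.244,-0.108,0,0,0,-1.523,0,0.244,-0.108,0,0,0,-1.523,0,0.244,-0.108,0,0,0,-1.523,0,0.244,-0.108,0,0,0,-1.523,0,0.244,-0.108,0,0,0,-1.523,0,0.244,-0.108,0,0,0,-1.523,0,0.244,-0.108,0,0,0,-1.523,0,0.244,-0.108,0,0,0,-1.523,0,0.244,-0.108,0,0,0,-1.523,0,0.244,-0.108,0,0,0,-1.523,0,0.244,-0.108,0,0,0,-1.523,0,0.244,-0.108,0,0,0,-1.523,0],
)

```text
time_s: 12.35
eef_pos: [0.6585, 0.2053, 0.2975]
eef_rot: [-0.0, 0.63, 0.776, -0.0]
wrist_force: [-0.6, 0.3, -2.4]
opening: 0.029
grasp_force: 59.4
```

```bash
python3 - <<'E'
from h import *
im,T=shot('w6');print(T[:3,3])
d,e=fit(im,'wrist',T,.056,[.5213,.2528,3.35],dbg='pics/f6.png');print(d,e)
o=ctrl.get_obs()
g=(T[0,3],T[1,3],np.arctan2(T[1,0],T[0,0])+np.pi/2)
hd=np.r_[loc(g,-.0395,0),g[2]];rim=T[2,3]-.0644;print('held exp',hd)
print(fit(im,'wrist',T,rim,list(hd),dbg='pics/f6h.png'))
a=cv2.imread('pics/f6.png');h=cv2.imread('pics/f6h.png');k=(h!=im).any(2);a[k]=h[k]
cv2.imwrite('pics/f6b.png',cv2.resize(a,(800,600)))
E
```

```text
[0.6585 0.2053 0.2975]
[0.5218 0.2497 3.3165] 0.10193539338974335
held exp [0.6971 0.2135 3.3488]
(array([0.6988, 0.2117, 3.3722]), np.float64(1.3432605135066553))
```

View pics/f6b.png

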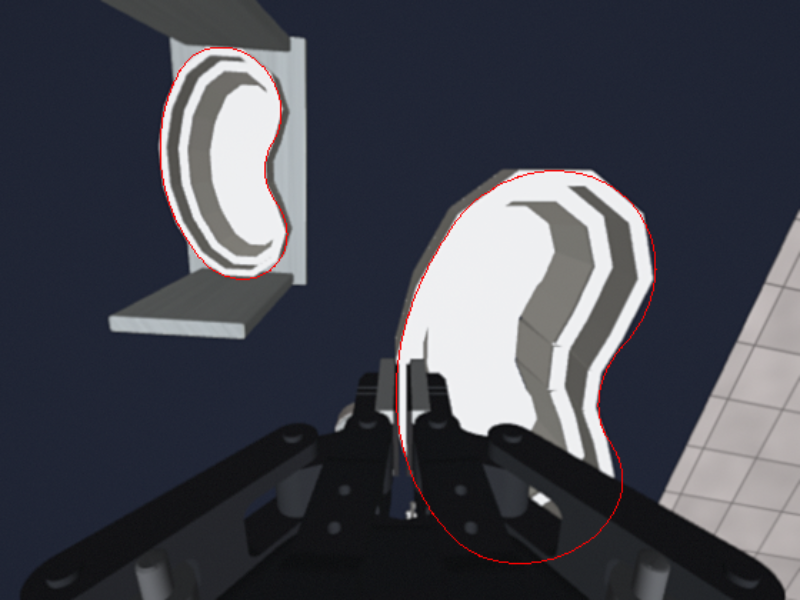

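```bash
sed -i 's/dbg=None,hc=.02)/dbg=None,hc=.02,rmax=420)/; s/^    def draw(p):/    M[rmax*S:]=0\n    def draw(p):/; s/^        return D/        D[rmax*S:]=0\n        return D/' h.py; python3 - <<'E'
from h import *
im=cv2.imread('pics/w6.png');T=np.load('pics/w6.npy')
for thr in(190,215,230):
  print(fit(im,'wrist',T,.056,[.5213,.2528,3.35],hc=0,thr=thr))
  print('held',fit(im,'wrist',T,T[2,3]-.0644,[.697,.2135,3.349],hc=0,rmax=240,thr=thr,dbg='pics/f6h.png'))
t=cv2.imread('pics/top0.png')
print(fit(t,'top',None,.056,[.53,.25,3.3],(153,258),hc=0))
E
```

```text
(array([0.5216, 0.2506, 3.2997]), np.float64(0.029030511130571045))
held (array([0.6999, 0.2119, 3.4205]), np.float64(0.4991408172767788))
(array([0.5219, 0.2499, 3.308 ]), np.float64(0.03847412463185452))
held (array([0.6997, 0.2117, 3.414 ]), np.float64(0.5348851786426577))
(array([0.5221, 0.2495, 3.3119]), np.float64(0.04890712967781615))Traceback (most recent call last):
  File "<stdin>", line 5, in <module>
  File "h.py", line 54, in fit
    s=minimize(f,p0,method='Nelder-Mead',options=dict(initial_simplex=np.array(p0)+np.vstack([[0,0,0],np.diag([.01,.01,.1])]),xatol=1e-4,fatol=1e-4))
    res = _minimize_neldermead(fun, x0, args, callback, bounds=bounds,
                               **options)
    fxr = func(xr)
    fx = function(np.copy(x), *(wrapper_args + args))
  File "h.py", line 53, in <lambda>
    f=lambda p:float((draw(p)!=M).sum())/M.sum()
                      ~~~~^^^
  File "h.py", line 49, in draw
    q=proj(n,outline(p[0],p[1],p[2],z),T)*S+(S-1)/2
      ~~~~^^^^^^^^^^^^^^^^^^^^^^^^^^^^^^^
  File "h.py", line 12, in proj
    p,M=cam(n,T);c=(np.asarray(P,float)-M[:3,3])@M[:3,:3];s=c[...,:2]/c[...,2:]
        ~~~^^^^^
  File "h.py", line 9, in cam
    p=ctrl.camera_params(n);M=p['cam_to_world'] if n!='wrist' else T@p['hand_eye']
ValueError: time passes only in moves, steps and waits
```

```bash
sed -i 's/^    p=ctrl.camera_params(n);M/    p=PC.setdefault(n,None) or PC.update({n:ctrl.camera_params(n)}) or PC[n];M/; s/^def cam/PC={}\ndef cam/' h.py; cat >> h.py <<'E'
from scipy.spatial import cKDTree
from scipy.optimize import least_squares
def icp(im,n,T,zr,p,rmax=235,thr=190,w=8,uvbox=None):
    m=(cv2.resize(im,None,fx=4,fy=4,interpolation=cv2.INTER_CUBIC).min(2)>thr).astype(np.uint8)
    m=cv2.morphologyEx(m,cv2.MORPH_OPEN,np.ones((5,5)))
    cs,_=cv2.findContours(m,cv2.RETR_EXTERNAL,cv2.CHAIN_APPROX_NONE)
    c=(np.vstack(cs).reshape(-1,2)-1.5)/4;c=c[c[:,1]<rmax]
    for wi in (w,w/2,w/3):
        t=cKDTree(proj(n,outline(*p,zr),T));k=c[t.query(c)[0]<wi]
        def r(q):
            o=proj(n,outline(*q,zr),T);t=cKDTree(np.vstack([o+(np.roll(o,-1,0)-o)*a for a in np.linspace(0,1,8,endpoint=False)]))
            return t.query(k)[0]
        p=least_squares(r,p,loss='soft_l1',x_scale=[.001,.001,.01],diff_step=1e-4).x
    return p,len(k),np.median(r(p))
E
python3 - <<'E'
from h import *
im=cv2.imread('pics/w6.png');T=np.load('pics/w6.npy')
print(icp(im,'wrist',T,.056,[.522,.25,3.31]))
print('held',icp(im,'wrist',T,T[2,3]-.0644,[.697,.2135,3.349]))
im=cv2.imread('pics/w5.png');T=np.load('pics/w5.npy');print(icp(im,'wrist',T,.05,[.46,0,1.827]))
E
```

```text
(array([0.5214, 0.2506, 3.2987]), 1534, np.float64(0.7210867174608399))
held (array([0.6999, 0.2119, 3.4185]), 563, np.float64(0.7946911400453022))
(array([ 0.4604, -0.0006,  1.8193]), 1691, np.float64(0.6486369428998094))
```

```bash
cat >> h.py <<'E'
def held(im,T,dz,rmax=235,thr=190,p=(0,0,0,0),w=8,wt=1.0,cut=None):
    """held by back wall; params slip along tool x, yaw(world +), tilt about tool x, roll about tool y"""
    m=(cv2.resize(im,None,fx=4,fy=4,interpolation=cv2.INTER_CUBIC).min(2)>thr).astype(np.uint8)
    m=cv2.morphologyEx(m,cv2.MORPH_OPEN,np.ones((5,5)))
    cs,_=cv2.findContours(m,cv2.RETR_EXTERNAL,cv2.CHAIN_APPROX_NONE)
    c=(np.vstack(cs).reshape(-1,2)-1.5)/4;c=c[c[:,1]<rmax]
    L=outline(0,0,0,0)+[-.0395,0,0]      # dish axes about back wall
    D=np.array([[0,-1,0],[-1,0,0],[0,0,-1]])  # dish->tool: dish +x = tool -y, dish +y = tool -x
    def uv(q):
        R=Ro.from_rotvec([0,0,-q[1]])*Ro.from_rotvec([q[2],0,0])*Ro.from_rotvec([0,q[3],0])
        P=R.apply(L@D.T)+[q[0],0,dz];return proj('wrist',P@T[:3,:3].T+T[:3,3],T)
    p=np.array(p,float)
    for wi in (w,w/2,w/3):
        k=c[cKDTree(uv(p)).query(c)[0]<wi]
        def r(q):
            o=uv(q);t=cKDTree(np.vstack([o+(np.roll(o,-1,0)-o)*a for a in np.linspace(0,1,8,endpoint=False)]))
            return np.r_[t.query(k)[0],wt*np.array(q)/[.003,.03,.03,.03]]
        p=least_squares(r,p,loss='soft_l1',x_scale=[.001,.01,.01,.01],diff_step=1e-4).x
    return p,len(k),np.median(r(p))
E
python3 - <<'E'
from h import *
im=cv2.imread('pics/w6.png');T=np.load('pics/w6.npy')
for p0 in((0,0,0,0),(-.004,.07,0,0),(0,0,.05,0),(0,0,-.05,0)):
  for wt in(1,3): print(held(im,T,.0644,p=p0,w=12,wt=wt))
E
```

```text
(array([-0.0006, -0.0173,  0.0653,  0.0296]), 1128, np.float64(0.8127424635862353))
(array([-0.0006, -0.0174,  0.065 ,  0.0292]), 1129, np.float64(0.8222418619210493))
(array([-0.0007, -0.015 ,  0.0711,  0.0385]), 1081, np.float64(0.7803101307114447))
(array([-0.0007, -0.015 ,  0.0705,  0.0377]), 1083, np.float64(0.7730948024842137))
(array([-0.0007, -0.0149,  0.0697,  0.0375]), 1099, np.float64(0.7940152212612983))
(array([-0.0007, -0.0152,  0.0685,  0.036 ]), 1105, np.float64(0.7889074668501521))
(array([-0.0005, -0.0188,  0.0658,  0.0284]), 1126, np.float64(0.8177378735016205))
(array([-0.0005, -0.0188,  0.0657,  0.0284]), 1127, np.float64(0.8180690209483057))
```

```bash
cat >> h.py <<'E'
def place(q,base,rim,dz,o=None):
    """tool step so that the back-held dish (params q) has outline pose base, level, collar top at rim"""
    D=np.array([[0,-1,0],[-1,0,0],[0,0,-1]])
    R=(Ro.from_rotvec([0,0,-q[1]])*Ro.from_rotvec([q[2],0,0])*Ro.from_rotvec([0,q[3],0])).as_matrix()@D
    W=Ro.from_rotvec([0,0,base[2]]).as_matrix()
    T=pose(o);Rt=W@R.T;bx,by=loc(base,.0395,0)
    p=np.array([bx,by,rim])-Rt@np.array([q[0],0,dz])
    return np.r_[T[:3,:3].T@(p-T[:3,3]),Ro.from_matrix(T[:3,:3].T@Rt).as_rotvec()],p
E
python3 - <<'E'
from h import *
t=cv2.imread('pics/top0.png')
for thr in(170,190,215):print(fit(t,'top',None,.056,[.522,.25,3.3],(153,258),hc=0,thr=thr)[0])
print(icp(t,'top',None,.056,[.522,.25,3.3],rmax=420,w=4))
q=(-.0006,-.016,.06,.02)
for r in(.215,.115):print(*place(q,[.5216,.2512,3.301],r,.0644))
E
```

```text
[0.5083 0.2478 3.1253]
[0.5087 0.2466 3.1499]
[0.5199 0.251  3.3139]
(array([0.5198, 0.2506, 3.2891]), 261, np.float64(0.30075649501094254))
[ 0.077  -0.1678  0.0184 -0.0596 -0.0219  0.0315] [0.4785 0.2462 0.2793]
[ 0.077  -0.1677  0.1184 -0.0596 -0.0219  0.0315] [0.4785 0.2462 0.1793]
```

Call:
carry_out(
  steps=[0.0766,-0.1685,0.018,-0.06,-0.02,0.032,0,0.0766,-0.1685,0.018,-0.06,-0.02,0.032,0,0.0766,-0.1685,0.018,-0.06,-0.02,0.032,0,0.0766,-0.1685,0.018,-0.06,-0.02,0.032,0,0.0766,-0.1685,0.018,-0.06,-0.02,0.032,0,0.0766,-0.1685,0.018,-0.06,-0.02,0.032,0,0.0766,-0.1685,0.05,-0.06,-0.02,0.032,0,0.0766,-0.1685,0.085,-0.06,-0.02,0.032,0,0.0766,-0.1685,0.108,-0.06,-0.02,0.032,0,0.0766,-0.1685,0.114,-0.06,-0.02,0.032,0,0.0766,-0.1685,0.114,-0.06,-0.02,0.032,0,0.0766,-0.1685,0.114,-0.06,-0.02,0.032,0],
)

```text
time_s: 13.6
eef_pos: [0.4795, 0.2455, 0.1854]
eef_rot: [0.027, 0.642, 0.766, 0.018]
wrist_force: [-0.3, -0.1, -1.8]
opening: 0.022
grasp_force: 59.8
```

```bash
python3 - <<'E'
from h import *
q=(-.0006,-.016,.06,.02)
o=ctrl.get_obs();print(o['eef_pos'],o['wrist_force']);B=[.521,.2507,3.300]
print(*place(q,B,.076,.0644,o))
im,T=shot('w7');t=ctrl.camera('top')[:,:,::-1].copy();cv2.imwrite('pics/top7.png',t)
s=ctrl.camera('scene')[:,:,::-1].copy();cv2.imwrite('pics/scene7.png',s)
for p0 in((-.0006,-.016,.06,.02),(0,0,.06,.0)):print(held(im,T,.0644,p=p0,w=8))
rim=.115+.004
print('top held',icp(t,'top',None,rim,B,rmax=420,w=5,thr=200))
# draw: scene with predicted outlines of base rim and held rim; top with held
for n,v in(('scene',s),('top',t)):
    for z,c in((.056,(255,0,0)),(rim,(0,0,255))):
        cv2.polylines(v,[np.round(proj(n,outline(*B,z))*16).astype(np.int32)],True,c,1,shift=4)
cv2.imwrite('pics/c7.png',np.vstack([cv2.resize(s[130:250,330:460],None,fx=4.6,fy=2.5*1.0,interpolation=cv2.INTER_CUBIC)[:, :598],cv2.resize(t[215:310,85:215],None,fx=4.6,fy=3,interpolation=cv2.INTER_CUBIC)]))
E
```

```text
[0.4795 0.2455 0.1854] [-0.254  -0.1473 -1.8074]
[ 0.0014 -0.0044  0.0449  0.0034 -0.0022  0.0012] [0.4779 0.2457 0.1403]
(array([-0.0006, -0.0202,  0.0691,  0.0274]), 698, np.float64(0.7454211194548208))
(array([-0.0046,  0.0921, -0.007 ,  0.0746]), 677, np.float64(0.8203769716527363))
top held (array([0.5175, 0.251 , 3.4264]), 186, np.float64(0.30006979718088167))
```

View pics/c7.png

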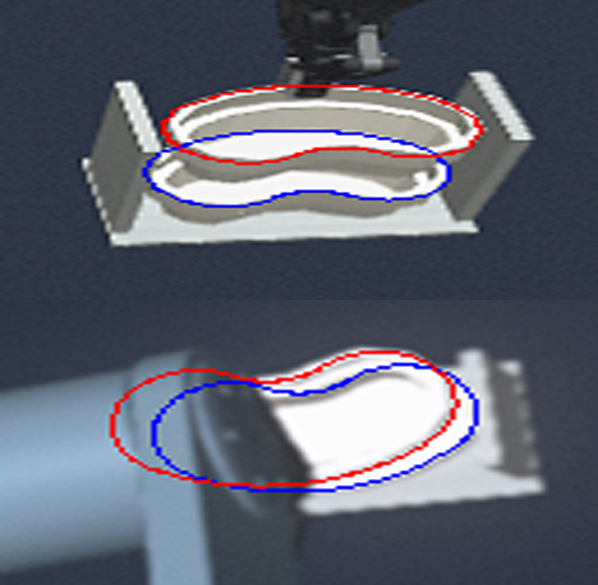

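```bash
cat >> h.py <<'E'
def joint(views,T,dz,p,w=6,prior=(.005,.1,.1,.1)):
    """views: (camera, image, thr, bbox u0,v0,u1,v1)"""
    L=outline(0,0,0,0)+[-.0395,0,0];D=np.array([[0,-1,0],[-1,0,0],[0,0,-1]]);C=[]
    for n,im,thr,b in views:
        m=(cv2.resize(im,None,fx=4,fy=4,interpolation=cv2.INTER_CUBIC).min(2)>thr).astype(np.uint8)
        cs,_=cv2.findContours(m,cv2.RETR_EXTERNAL,cv2.CHAIN_APPROX_NONE)
        c=(np.vstack(cs).reshape(-1,2)-1.5)/4;C.append(c[(c[:,0]>b[0])&(c[:,1]>b[1])&(c[:,0]<b[2])&(c[:,1]<b[3])])
    def uv(q,n):
        R=Ro.from_rotvec([0,0,-q[1]])*Ro.from_rotvec([q[2],0,0])*Ro.from_rotvec([0,q[3],0])
        P=R.apply(L@D.T)+[q[0],0,dz];return proj(n,P@T[:3,:3].T+T[:3,3],T)
    p=np.array(p,float)
    for wi in (w,w*.6,w*.4):
        K=[c[cKDTree(uv(p,v[0])).query(c)[0]<wi] for c,v in zip(C,views)]
        def r(q,split=False):
            out=[]
            for k,v in zip(K,views):
                o=uv(q,v[0]);t=cKDTree(np.vstack([o+(np.roll(o,-1,0)-o)*a for a in np.linspace(0,1,8,endpoint=False)]))
                out.append(t.query(k)[0]/np.sqrt(len(k))*20)
            return out if split else np.r_[np.concatenate(out),np.array(q)/prior]
        p=least_squares(r,p,loss='soft_l1',x_scale=[.001,.01,.01,.01],diff_step=1e-4).x
    return p,[(len(k),round(float(np.median(x)*np.sqrt(len(k))/20),2)) for k,x in zip(K,r(p,True))]
E
python3 - <<'E'
from h import *
T=np.load('pics/w7.npy');w=cv2.imread('pics/w7.png');s=cv2.imread('pics/scene7.png')
print(s[150:200,395].min(1))
for thr in(160,190):
  V=[('wrist',w,190,(0,0,560,235)),('scene',s,thr,(340,140,460,240))]
  for p0 in((-.0006,-.02,.06,.02),(-.004,.09,0,.05),(0,0,0,0)):
    print(thr,'J',*joint(V,T,.0644,p0));print('   S',*joint(V[1:],T,.0644,p0))
E
```

```text
[ 32  37  30  19  28  52  33  34  65  92  93  89  74  56  46  27  33  32
  40  95 189 253 238 142 159 161 162 161 160 163 161 171 233 247 245 245
 245 245 246 247 238 116 123 123 124 126 118 112 180 247]
160 J [-0.0005 -0.023   0.058   0.0079] [(606, 0.74), (813, 0.93)]
   S [-0.0027  0.0376  0.0185 -0.0326] [(826, 0.58)]
160 J [-0.0021  0.0523 -0.0137 -0.0286] [(607, 0.66), (796, 0.62)]
   S [-0.0025  0.0448  0.0194 -0.0415] [(810, 0.56)]
160 J [-0.0017  0.0222  0.0156 -0.0103] [(375, 0.94), (792, 0.49)]
   S [-0.0024  0.0468  0.0202 -0.0439] [(803, 0.56)]
190 J [-0.0006 -0.0209  0.0554  0.0073] [(601, 0.75), (799, 0.85)]
   S [-0.0033  0.0498  0.0076 -0.0397] [(807, 0.48)]
190 J [-0.0022  0.0529 -0.017  -0.0333] [(601, 0.68), (809, 0.48)]
   S [-0.0033  0.0624  0.0094 -0.0518] [(803, 0.47)]
190 J [-0.0019  0.0407 -0.0066 -0.0287] [(393, 0.63), (807, 0.38)]
   S [-0.0032  0.0697  0.0121 -0.0575] [(821, 0.48)]
```

```bash
python3 - <<'E'
from h import *
T=np.load('pics/w7.npy');w=cv2.imread('pics/w7.png');s=cv2.imread('pics/scene7.png');t=cv2.imread('pics/top7.png')
V=[('wrist',w,190,(0,0,560,235)),('scene',s,190,(340,140,460,240)),('top',t,215,(150,222,192,275))]
for p0 in((-.0006,-.02,.06,.02),(-.002,.052,0,0)): print('J',*joint(V,T,.0644,p0,prior=(.005,.1,.1,.03)))
T6=np.load('pics/w6.npy');w6=cv2.imread('pics/w6.png')
for p0 in((-.0006,-.02,.06,.02),(-.002,.052,0,0)): print('6',*joint([('wrist',w6,190,(0,0,560,235))],T6,.0644,p0,prior=(.005,.1,.1,.03)))
q=(-.002,.055,-.01,-.01);print(*place(q,[.521,.2507,3.300],.119,.0644))
E
```

```text
J [-0.     -0.0298  0.0556 -0.0054] [(615, 0.81), (792, 0.82), (398, 0.73)]
J [-0.0018  0.046  -0.0095 -0.031 ] [(589, 0.69), (809, 0.41), (340, 1.13)]
6 [-0.0004 -0.0223  0.0665  0.0232] [(619, 0.7)]
6 [ 0.0002 -0.0338  0.0655  0.0045] [(626, 0.75)]
[-0.0003  0.0034  0.0024  0.0743  0.0263  0.0735] [0.4825 0.2459 0.1834]
```

Call:
carry_out(
  steps=[0,0.003,-0.01,0.06,0.015,0.07,0,0,0.003,-0.01,0.06,0.015,0.07,0,0,0.003,-0.01,0.06,0.015,0.07,0,0,0.003,-0.01,0.06,0.015,0.07,0],
)

```text
time_s: 14.15
eef_pos: [0.4799, 0.246, 0.194]
eef_rot: [0.001, 0.668, 0.744, 0.0]
wrist_force: [-0.4, -0.8, -2.8]
opening: 0.024
grasp_force: 59.8
```

```bash
python3 - <<'E'
from h import *
w,T=shot('w8');s=ctrl.camera('scene')[:,:,::-1].copy();t=ctrl.camera('top')[:,:,::-1].copy()
cv2.imwrite('pics/scene8.png',s);cv2.imwrite('pics/top8.png',t);print(T)
V=[('wrist',w,190,(0,0,560,235)),('scene',s,190,(340,130,460,240)),('top',t,215,(150,222,192,275))]
for p0 in((0,-.02,.06,.02),(-.002,.052,0,0)):
    for v in (V,V[:2],V[:1],V[1:2]): print([k[0] for k in v],*joint(v,T,.0644,p0,prior=(.005,.1,.1,.03)))
q=(-.002,.05,0,0);print(*place(q,[.521,.2507,3.300],.119,.0644))
E
```

```text
[[-0.108   0.9942  0.0022  0.4799]
 [ 0.9942  0.108  -0.0019  0.246 ]
 [-0.0021  0.002  -1.      0.194 ]
 [ 0.      0.      0.      1.    ]]
['wrist', 'scene', 'top'] [-0.0001 -0.0286  0.0575  0.0025] [(613, 0.73), (824, 0.9), (518, 0.91)]
['wrist', 'scene'] [-0.0006 -0.0193  0.0518  0.0075] [(612, 0.72), (831, 0.9)]
['wrist'] [-0.0004 -0.0225  0.064   0.0191] [(612, 0.73)]
['scene'] [-0.0037  0.0639  0.0065 -0.0577] [(831, 0.45)]
['wrist', 'scene', 'top'] [-0.002   0.0488 -0.0127 -0.0252] [(532, 0.73), (815, 0.47), (319, 1.0)]
['wrist', 'scene'] [-0.0022  0.0534 -0.0216 -0.0343] [(561, 0.66), (821, 0.47)]
['wrist'] [-0.0035  0.0758 -0.0156  0.0289] [(567, 0.62)]
['scene'] [-0.0037  0.0743  0.0095 -0.0672] [(838, 0.47)]
[ 0.0003  0.0021  0.0103  0.0009  0.0021 -0.0007] [0.4818 0.2465 0.1834]
```

Call:
carry_out(
  steps=[0,0.002,0.012,0,0.002,0,0,0,0.002,0.02,0,0.002,0,0,0,0.002,0.025,0,0.002,0,0,0,0.002,0.029,0,0.002,0,0,0,0.002,0.031,0,0.002,0,0,0,0.002,0.031,0,0.002,0,0],
)

```text
time_s: 14.9
eef_pos: [0.4821, 0.2461, 0.1627]
eef_rot: [0.0, 0.668, 0.744, 0.0]
wrist_force: [0.3, -0.5, -2.4]
opening: 0.024
grasp_force: 59.8
```

Foot is about 7 mm inside with no contact. Continue.

Call:
carry_out(
  steps=[0,0,0.003,0,0,0,0,0,0,0.006,0,0,0,0,0,0,0.008,0,0,0,0,0,0,0.009,0,0,0,0,0,0,0.009,0,0,0,0],
)

```text
time_s: 15.4
eef_pos: [0.4821, 0.2461, 0.1539]
eef_rot: [0.0, 0.668, 0.744, 0.0]
wrist_force: [-0.2, 0.9, -3.1]
opening: 0.026
grasp_force: 59.8
```

Call:
carry_out(
  steps=[0,0,0.002,0,0,0,0,0,0,0.004,0,0,0,0,0,0,0.006,0,0,0,0,0,0,0.007,0,0,0,0,0,0,0.007,0,0,0,0],
)

```text
time_s: 15.9
eef_pos: [0.4823, 0.2462, 0.1469]
eef_rot: [0.0, 0.668, 0.744, 0.001]
wrist_force: [0.6, 0.3, -1.2]
opening: 0.024
grasp_force: 59.8
```

Call:
carry_out(
  steps=[0,0,0.0015,0,0,0,0,0,0,0.003,0,0,0,0,0,0,0.004,0,0,0,0,0,0,0.0045,0,0,0,0,0,0,0.0045,0,0,0,0],
)

```text
time_s: 16.4
eef_pos: [0.4823, 0.2461, 0.1425]
eef_rot: [0.0, 0.668, 0.744, 0.0]
wrist_force: [0.0, 1.6, -1.1]
opening: 0.026
grasp_force: 59.9
```

Call:
carry_out(
  steps=[0,0,0.001,0,0,0,0,0,0,0.002,0,0,0,0,0,0,0.003,0,0,0,0,0,0,0.003,0,0,0,0],
)

```text
time_s: 16.8
eef_pos: [0.4821, 0.2461, 0.1405]
eef_rot: [0.0, 0.668, 0.744, 0.0]
wrist_force: [-5.1, -1.4, 9.0]
opening: 0.024
grasp_force: 61.3
```

Call:
carry_out(
  steps=[0,0,0.002,0,0,0,0.15,0,0,0.002,0,0,0,0.3,0,0,0.002,0,0,0,0.3,0,0,0.002,0,0,0,0.3,0,0,-0.02,0,0,0,0.3,0,0,-0.06,0,0,0,0.3,0,0,-0.11,0,0,0,0.3,-0.08,0.04,-0.15,0,0,0,0.3,-0.08,0.04,-0.15,0,0,0,0.3,-0.08,0.04,-0.15,0,0,0,0.3,-0.08,0.04,-0.15,0,0,0,0.3],
)

```text
time_s: 17.9
eef_pos: [0.5308, 0.1701, 0.2898]
eef_rot: [0.0, 0.669, 0.743, 0.001]
wrist_force: [-0.5, -0.1, 0.3]
opening: 0.301
grasp_force: 0.0
```

```bash
python3 - <<'E'
from h import *
w,T=shot('w9');s=ctrl.camera('scene')[:,:,::-1].copy();cv2.imwrite('pics/scene9.png',s)
print(T[:3,3])
B=[.521,.2507,3.3]
for h in(0,.02):print(fit(w,'wrist',T,.076,B,hc=h))
print(icp(w,'wrist',T,.076,B),icp(s,'scene',None,.076,B,rmax=420,w=5))
s0=cv2.imread('pics/scene0.png');print('base0 scene',icp(s0,'scene',None,.056,B,rmax=420,w=5))
im1=cv2.imread('pics/w1.png');T1=np.load('pics/w1.npy')
S=fit(im1,'wrist',T1,.042,[.487,-.258,.22],(268,140),hc=0);print(S,icp(im1,'wrist',T1,.042,S[0]))
d=S[0];print(loc(d,*END),move(*loc(d,*END),.25,d[2]))
E
```

```text
[0.5308 0.1701 0.2898]
(array([0.5214, 0.2501, 3.2639]), np.float64(0.029002277737630238))
(array([0.5214, 0.2501, 3.2639]), np.float64(0.029002277737630238))
(array([0.5208, 0.2504, 3.2545]), 1120, np.float64(0.7927414120069072)) (array([0.5211, 0.2496, 3.2497]), 812, np.float64(0.5765431729757773))
base0 scene (array([0.5207, 0.2504, 3.2855]), 791, np.float64(0.5383869035418755))
(array([ 0.4879, -0.2588,  0.2183]), np.float64(0.03181256012092895)) (array([ 0.4884, -0.2588,  0.2217]), 1518, np.float64(0.600593429802128))
(np.float64(0.46574340480855675), np.float64(-0.1886652708135651)) [-0.3512 -0.1018  0.0384 -0.0014  0.0004  1.4596]
```

Call:
carry_out(
  steps=[-0.351,-0.102,0.038,0,0,1.46,0.4,-0.351,-0.102,0.038,0,0,1.46,0.4,-0.351,-0.102,0.038,0,0,1.46,0.4,-0.351,-0.102,0.038,0,0,1.46,0.4,-0.351,-0.102,0.038,0,0,1.46,0.4,-0.351,-0.102,0.038,0,0,1.46,0.4,-0.351,-0.102,0.038,0,0,1.46,0.4,-0.351,-0.102,0.038,0,0,1.46,0.4,-0.351,-0.102,0.038,0,0,1.46,0.4,-0.351,-0.102,0.038,0,0,1.46,0.4,-0.351,-0.102,0.038,0,0,1.46,0.4,-0.351,-0.102,0.038,0,0,1.46,0.4,-0.351,-0.102,0.038,0,0,1.46,0.4,-0.351,-0.102,0.038,0,0,1.46,0.4],
)

```text
time_s: 19.4
eef_pos: [0.4665, -0.1885, 0.2513]
eef_rot: [-0.0, 0.994, 0.11, 0.0]
wrist_force: [-0.1, 0.6, -0.6]
opening: 0.4
grasp_force: 0.0
```

```bash
python3 - <<'E'
from h import *
t=ctrl.camera('top')[:,:,::-1].copy();w,T=shot('w10')
d=np.array([.4882,-.2588,.22])
print(icp(w,'wrist',T,.042,d),T[:3,3]);print(move(*loc(d,*END),.104,d[2]))
E
```

```text
(array([ 0.4884, -0.257 ,  0.2218]), 1507, np.float64(0.728480225230827)) [ 0.4665 -0.1886  0.2514]
[-0.0007 -0.0002  0.1474  0.     -0.0011 -0.001 ]
```

Call:
carry_out(
  steps=[-0.0005,-0.001,0.04,0,0,0,0.4,-0.0005,-0.001,0.08,0,0,0,0.4,-0.0005,-0.001,0.115,0,0,0,0.4,-0.0005,-0.001,0.137,0,0,0,0.4,-0.0005,-0.001,0.147,0,0,0,0.4,-0.0005,-0.001,0.147,0,0,0,0.4,-0.0005,-0.001,0.147,0,0,0,0,-0.0005,-0.001,0.147,0,0,0,0,-0.0005,-0.001,0.147,0,0,0,0,-0.0005,-0.001,0.147,0,0,0,0,-0.0005,-0.001,0.147,0,0,0,0,-0.0005,-0.001,0.147,0,0,0,0],
)

```text
time_s: 20.7
eef_pos: [0.4669, -0.1886, 0.1059]
eef_rot: [0.001, 0.994, 0.109, 0.002]
wrist_force: [-0.1, 1.3, 7.4]
opening: 0.03
grasp_force: 61.0
```

Call:
carry_out(
  steps=[0,0,-0.015,0,0,0,0,0,0,-0.045,0,0,0,0,0,0,-0.085,0,0,0,0,0,0,-0.125,0,0,0,0,0,0,-0.155,0,0,0,0,0,0,-0.165,0,0,0,0,0,0,-0.165,0,0,0,0],
)

```text
time_s: 21.4
eef_pos: [0.4662, -0.1885, 0.2707]
eef_rot: [0.001, 0.994, 0.109, 0.002]
wrist_force: [0.2, -0.1, -1.2]
opening: 0.029
grasp_force: 60.6
```

```bash
python3 - <<'E'
from h import *
o=ctrl.get_obs();print(o['eef_pos'],o['wrist_force'],o['grasp_force'])
d=(.46,0,1.77);print(move(*loc(d,*END),o['eef_pos'][2],1.77))
E
```

```text
[ 0.4662 -0.1885  0.2707] [ 0.2457 -0.0958 -1.1547] 60.6292140414007
[-0.0387 -0.1803 -0.0006  0.0044 -0.0007 -1.5522]
```

Call:
carry_out(
  steps=[-0.039,-0.18,0,0,0,-1.552,0,-0.039,-0.18,0,0,0,-1.552,0,-0.039,-0.18,0,0,0,-1.552,0,-0.039,-0.18,0,0,0,-1.552,0,-0.039,-0.18,0,0,0,-1.552,0,-0.039,-0.18,0,0,0,-1.552,0,-0.039,-0.18,0,0,0,-1.552,0,-0.039,-0.18,0,0,0,-1.552,0,-0.039,-0.18,0,0,0,-1.552,0,-0.039,-0.18,0,0,0,-1.552,0,-0.039,-0.18,0,0,0,-1.552,0,-0.039,-0.18,0,0,0,-1.552,0,-0.039,-0.18,0.04,0,0,-1.552,0,-0.039,-0.18,0.08,0,0,-1.552,0,-0.039,-0.18,0.12,0,0,-1.552,0,-0.039,-0.18,0.145,0,0,-1.552,0,-0.039,-0.18,0.158,0,0,-1.552,0,-0.039,-0.18,0.162,0,0,-1.552,0,-0.039,-0.18,0.162,0,0,-1.552,0],
)

```text
time_s: 23.3
eef_pos: [0.388, -0.0205, 0.1064]
eef_rot: [-0.001, 0.634, 0.774, -0.0]
wrist_force: [-1.1, -0.1, -0.8]
opening: 0.029
grasp_force: 60.8
```

Call:
carry_out(
  steps=[0,0,0.001,0,0,0,0,0,0,0.002,0,0,0,0,0,0,0.003,0,0,0,0,0,0,0.004,0,0,0,0,0,0,0.005,0,0,0,0,0,0,0.005,0,0,0,0],
)

```text
time_s: 23.9
eef_pos: [0.3891, -0.0209, 0.1025]
eef_rot: [0.001, 0.633, 0.774, 0.001]
wrist_force: [0.7, -0.4, -0.2]
opening: 0.029
grasp_force: 60.6
```

Call:
carry_out(
  steps=[0,0,0.001,0,0,0,0,0,0,0.002,0,0,0,0,0,0,0.002,0,0,0,0],
)

```text
time_s: 24.2
eef_pos: [0.3892, -0.0211, 0.1018]
eef_rot: [0.0, 0.633, 0.774, -0.0]
wrist_force: [-9.3, 0.5, 23.8]
opening: 0.03
grasp_force: 63.9
```

Call:
carry_out(
  steps=[0,0,-0.0015,0,0,0,0,0,0,-0.0015,0,0,0,0.3,0,0,-0.0015,0,0,0,0.3,0,0,-0.0015,0,0,0,0.35,0,0,-0.02,0,0,0,0.35,0,0,-0.06,0,0,0,0.35,0,0,-0.11,0,0,0,0.35,0,0,-0.135,0,0,0,0.35,0,0,-0.135,0,0,0.79,0.35,0,0,-0.135,0,0,0.79,0.35,0,0,-0.135,0,0,0.79,0.35,0,0,-0.135,0,0,0.79,0.35,0,0,-0.135,0,0,1.57,0.35,0,0,-0.135,0,0,1.57,0.35,0,0,-0.135,0,0,1.57,0.35,0,0,-0.135,0,0,1.57,0.35,0,0,-0.135,0,0,1.57,0.35,0,0,-0.135,0,0,1.57,0.35,0,0,-0.135,0,0,1.57,0.35],
)

```text
time_s: 26.1
eef_pos: [0.3887, -0.0208, 0.2351]
eef_rot: [-0.0, 0.995, 0.097, 0.0]
wrist_force: [0.3, 0.1, -0.4]
opening: 0.349
grasp_force: 0.0
```

```bash
python3 - <<'E'
from h import *
w,T=shot('w11')
d,e=fit(w,'wrist',T,.038,[.46,0,1.8],hc=0);print(d,e,icp(w,'wrist',T,.038,d))
x,y=loc(d,.0395,0);print(move(x,y,.101,d[2]-np.pi/2))
E
```

```text
[0.4593 0.0004 1.8136] 0.03676153836311136 (array([0.4595, 0.0006, 1.8064]), 1675, np.float64(0.6536522861744581))
[ 0.0713 -0.0466  0.1342 -0.0003 -0.0007 -0.0498]
```

Call:
carry_out(
  steps=[0.0713,-0.0465,0.05,0,0,-0.01,0.35,0.0713,-0.0465,0.05,0,0,-0.01,0.35,0.0713,-0.0465,0.05,0,0,-0.01,0.35,0.0713,-0.0465,0.09,0,0,-0.01,0.35,0.0713,-0.0465,0.12,0,0,-0.01,0.35,0.0713,-0.0465,0.134,0,0,-0.01,0.35,0.0713,-0.0465,0.134,0,0,-0.01,0.35,0.0713,-0.0465,0.134,0,0,-0.01,0,0.0713,-0.0465,0.134,0,0,-0.01,0,0.0713,-0.0465,0.134,0,0,-0.01,0,0.0713,-0.0465,0.134,0,0,-0.01,0,0.0713,-0.0465,0.134,0,0,-0.01,0,0.0713,-0.0465,0.134,0,0,-0.01,0],
)

```text
time_s: 27.45
eef_pos: [0.4506, 0.0388, 0.1028]
eef_rot: [0.0, 0.994, 0.105, 0.002]
wrist_force: [-1.9, -0.1, 7.4]
opening: 0.026
grasp_force: 60.7
```

```bash
python3 - <<'E'
from h import *
w,T=shot('w12');s=ctrl.camera('scene')[:,:,::-1].copy();t=ctrl.camera('top')[:,:,::-1].copy()
V=[('wrist',w,190,(0,0,560,235)),('scene',s,190,(0,0,560,420)),('top',t,215,(0,0,560,420))]
for v in(V[:1],V[1:2],V[2:],V[:2],V):
    try: print([k[0] for k in v],*joint(v,T,.0648,(0,.04,0,0),prior=(.005,.1,.0001,.0001)))
    except Exception as e: print(v[0][0],e)
print(np.arctan2(T[1,0],T[0,0]))
E
```

```text
['wrist'] [-0.0024  0.027   0.     -0.    ] [(609, 0.69)]
['scene'] [-0.0008 -0.0156 -0.      0.    ] [(453, 0.41)]
['top'] [ 0.0008 -0.0624  0.     -0.    ] [(268, 0.56)]
['wrist', 'scene'] [-0.0024  0.025   0.      0.    ] [(603, 0.67), (432, 0.43)]
['wrist', 'scene', 'top'] [-0.0023  0.0236  0.      0.    ] [(602, 0.65), (432, 0.43), (276, 1.14)]
0.20989366927201225
```

Call:
carry_out(
  steps=[0,0,-0.015,0,0,0,0,0,0,-0.045,0,0,0,0,0,0,-0.085,0,0,0,0,0,0,-0.125,0,0,0,0,0,0,-0.165,0,0,0,0,0,0,-0.185,0,0,0,0,0,0,-0.185,0,0,0,0],
)

```text
time_s: 28.3
eef_pos: [0.451, 0.0387, 0.2901]
eef_rot: [0.001, 0.994, 0.105, 0.004]
wrist_force: [0.4, -1.0, -1.8]
opening: 0.025
grasp_force: 59.6
```

```bash
python3 - <<'E'
from h import *
print(*place((-.0024,.028,0,0),[.521,.2502,3.262],.2252,.0648))
E
```

```text
[ 0.0735 -0.1982  0.0001  0.0079 -0.0045 -1.4532] [0.4816 0.2478 0.29  ]
```

Call:
carry_out(
  steps=[0.0735,-0.198,0,0,0,-1.453,0,0.0735,-0.198,0,0,0,-1.453,0,0.0735,-0.198,0,0,0,-1.453,0,0.0735,-0.198,0,0,0,-1.453,0,0.0735,-0.198,0,0,0,-1.453,0,0.0735,-0.198,0,0,0,-1.453,0,0.0735,-0.198,0,0,0,-1.453,0,0.0735,-0.198,0,0,0,-1.453,0,0.0735,-0.198,0,0,0,-1.453,0,0.0735,-0.198,0,0,0,-1.453,0,0.0735,-0.198,0,0,0,-1.453,0,0.0735,-0.198,0,0,0,-1.453,0,0.0735,-0.198,0.04,0,0,-1.453,0,0.0735,-0.198,0.075,0,0,-1.453,0,0.0735,-0.198,0.09,0,0,-1.453,0,0.0735,-0.198,0.09,0,0,-1.453,0],
)

```text
time_s: 29.9
eef_pos: [0.478, 0.2472, 0.1931]
eef_rot: [-0.002, 0.675, 0.738, -0.002]
wrist_force: [-0.4, 0.0, -1.7]
opening: 0.024
grasp_force: 59.6
```

```bash
python3 - <<'E'
from h import *
w,T=shot('w13');s=ctrl.camera('scene')[:,:,::-1].copy()
V=[('wrist',w,190,(0,0,560,235)),('scene',s,190,(340,120,460,240))]
for v in(V[:1],V[1:],V):
  for pr in(.0001,.02): print(*joint(v,T,.0648,(-.0024,.028,0,0),prior=(.005,.1,pr,pr)))
print(*place((-.0024,.028,0,0),[.521,.2502,3.262],.096,.0648))
E
```

```text
[-0.0017  0.003   0.     -0.    ] [(409, 0.81)]
[ 0.0001 -0.0256  0.0582  0.0076] [(631, 0.72)]
[-0.0004  0.0073 -0.     -0.    ] [(818, 0.47)]
[-0.0026  0.0702 -0.0041 -0.0599] [(834, 0.48)]
[-0.0017  0.0041  0.     -0.    ] [(408, 0.81), (815, 0.6)]
[-0.0007 -0.0108  0.051   0.0228] [(619, 0.75), (791, 0.92)]
[-0.0001  0.0013  0.0358  0.0007 -0.0001 -0.0018] [0.4816 0.2478 0.1608]
```

Call:
carry_out(
  steps=[-0.001,0.0013,0.008,0,0,-0.012,0,-0.001,0.0013,0.014,0,0,-0.012,0,-0.001,0.0013,0.019,0,0,-0.012,0,-0.001,0.0013,0.023,0,0,-0.012,0,-0.001,0.0013,0.026,0,0,-0.012,0,-0.001,0.0013,0.026,0,0,-0.012,0],
)

```text
time_s: 30.6
eef_pos: [0.4813, 0.2469, 0.1701]
eef_rot: [0.0, 0.669, 0.743, 0.0]
wrist_force: [-0.2, -0.4, -2.6]
opening: 0.029
grasp_force: 59.6
```

Call:
carry_out(
  steps=[0,0,0.002,0,0,0,0,0,0,0.004,0,0,0,0,0,0,0.005,0,0,0,0,0,0,0.006,0,0,0,0,0,0,0.006,0,0,0,0],
)

```text
time_s: 31.1
eef_pos: [0.4815, 0.247, 0.1644]
eef_rot: [0.0, 0.669, 0.743, 0.0]
wrist_force: [-0.3, -0.0, -2.2]
opening: 0.022
grasp_force: 59.6
```

Call:
carry_out(
  steps=[0,0,0.001,0,0,0,0,0,0,0.002,0,0,0,0,0,0,0.003,0,0,0,0,0,0,0.0035,0,0,0,0,0,0,0.0035,0,0,0,0],
)

```text
time_s: 31.6
eef_pos: [0.4816, 0.247, 0.161]
eef_rot: [0.0, 0.669, 0.743, 0.0]
wrist_force: [-1.3, 0.0, -0.5]
opening: 0.025
grasp_force: 59.7
```

Call:
carry_out(
  steps=[0,0,0.001,0,0,0,0,0,0,0.0015,0,0,0,0,0,0,0.0015,0,0,0,0],
)

```text
time_s: 31.9
eef_pos: [0.4817, 0.247, 0.1609]
eef_rot: [0.0, 0.669, 0.743, 0.0]
wrist_force: [-5.2, -1.0, 9.9]
opening: 0.025
grasp_force: 61.1
```

Call:
carry_out(
  steps=[0,0,0.0005,0,0,0,0.15,0,0,0.0005,0,0,0,0.3,0,0,0.0005,0,0,0,0.3,0,0,0.0005,0,0,0,0.3,0,0,-0.02,0,0,0,0.3,0,0,-0.06,0,0,0,0.3,0,0,-0.11,0,0,0,0.3,-0.08,0.04,-0.13,0,0,0,0.3,-0.08,0.04,-0.13,0,0,0,0.3,-0.08,0.04,-0.13,0,0,0,0.3,-0.08,0.04,-0.13,0,0,0,0.3,-0.08,0.04,-0.13,0,0,0,0.3],
)

```text
time_s: 33.1
eef_pos: [0.5288, 0.172, 0.2888]
eef_rot: [-0.0, 0.669, 0.743, -0.0]
wrist_force: [-0.3, -0.1, -0.5]
opening: 0.297
grasp_force: 0.0
```

```bash
python3 - <<'E'
from h import *
w,T=shot('w14');s=ctrl.camera('scene')[:,:,::-1].copy();cv2.imwrite('pics/scene14.png',s)
B=[.521,.2502,3.262]
for z in(.096,.104):print(z,fit(w,'wrist',T,z,B,hc=0),icp(w,'wrist',T,z,B),icp(s,'scene',None,z,B,rmax=420,w=5))
s0=cv2.imread('pics/scene0.png')
d=np.abs(s.astype(int)-s0).max(2)>60
for n,b in dict(bottle=(235,200,270,255),jar=(285,225,315,260),rack=(200,255,305,312)).items():print(n,d[b[1]:b[3],b[0]:b[2]].sum())
E
```

```text
0.096 (array([0.5222, 0.2509, 3.2555]), np.float64(0.03416738359611813)) (array([0.5217, 0.251 , 3.2528]), 1750, np.float64(0.7665195805720415)) (array([0.521 , 0.2503, 3.2465]), 822, np.float64(0.5592043034248148))
0.104 (array([0.5232, 0.248 , 3.2917]), np.float64(0.0863169659009592)) (array([0.5236, 0.2477, 3.3095]), 1283, np.float64(0.665570680981482)) (array([0.5281, 0.247 , 3.2631]), 770, np.float64(0.5630325634675))
bottle 0
jar 0
rack 0
```

The stack sits at the height and outline I predicted, and the bystanders have not moved. Handing in.

```bash
python3 -c "
from bench import ctrl
print(ctrl.hand_in())"
```

```text
the job is handed in; nothing more can be done
None
```

I nested the deep dish and then the shallow one, right way up, on the base dish in the stand. Both met contact at the heights expected for fully home, the gripper let go, and I handed the job in at about 33 s; the camera fit put the stack where expected, and no verdict came back.

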